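# Reset the tripped breaker of the pit-bench charging box

## Task

One of the three breakers on the charging box has tripped: its lever stands about upright, half-way, while one neighbour is fully on and the other fully off. Reset it: first push its lever all the way off (towards the robot, the end with the round dot), then throw it all the way on (away from the robot, the end with the raised bar). Leave the other two levers as they are.

Things in the scene. Friction and masses are not known exactly. Their poses are not given: they have to be found in the camera images.
- tripped_breaker: Tripped breaker: black case 120 x 56 x 50 mm (x, y, z), fixed on a low grey box (190 x 310 x 60 mm), one of three equal ones side by side along y, 90 mm pitch, any order, facing alike. Origin: centre of the case's underside, on the box's top. x points to the on end (raised white bar, away from the robot), -x to the off end (round white dot); z up. Its top is flat and closed round the lever.
- tripped_lever (a joint): Its lever, rad: 0 = off stop (leans 0.55 to -x), 0.55 = upright, 1.1 = on stop (leans 0.55 to +x). Starts near upright, stays where left; 4 N at 30 mm from the hinge moves it. White bar 14 mm thick (x), 22 mm wide (y); hinge along y, 36 mm above the breaker's origin (14 mm under the case's top); end 55 mm from the hinge. Must be at the off stop before it is thrown on.
- lit_lever (a joint): Lever of the neighbour that is on and must stay on: same breaker and joint values, starts at about 1.1 rad. It stands in the same row, 90 or 180 mm from the tripped one.
- idle_lever (a joint): Lever of the neighbour that is switched off and must stay off: same breaker and joint values, starts at about 0 rad. It stands in the same row, 90 or 180 mm from the tripped one.

How it is judged:
By the outcome, as a careful person would: the job done as asked, in the order asked, and still so for the second after the job is handed in, with the robot touching nothing.
It also fails if it takes over 38 s, if anything falls off the work surface, if the arm or the gripper's body presses on something with over 40 N, if the wrist force passes 120 N, or if a joint passes its speed limit or range.

## Robot

A 7-joint arm with a two-finger parallel gripper is mounted at the origin on the work surface. World frame = base frame: x ahead of the robot, y to its left, z up, the work surface at z = 0. Lengths are in m, angles in rad, forces in N, time in s.
With the tool pointing down it reaches from about 0.4 to 0.9 m from the base axis. Payload 5.5 kg.
Tool frame: the origin (TCP) lies midway between the tips of the shut fingers; the grasp point (between the pads) lies 19 mm behind it (manip.grip_depth is the distance from the TCP to the grasp point, in m); z points along the fingers, x is the direction in which the jaws open and shut, and the axes are right-handed (so a half turn about z gives the same grasp; the last joint's range is limited). The gripper opens to 92 mm and grips with 3 to 60 N. Pads are 19 mm wide; open, the fingers measure 130 mm over their backs; the gripper's body (75 mm by 190 mm) begins 47 mm behind the grasp point.
Start: joints at [1.425, 0.501, -0.427, 1.55, 0.221, 1.138, -0.21], TCP at [0.258, -0.596, 0.227] pointing down, gripper open.
Joint ranges: [-2.88, 2.88], [-0.31, 2.03], [-1.54, 1.56], [0.2, 2.42], [-1.41, 4.55], [0.19, 2.02], [-2.57, 2.57]. Speed limits (rad/s): [2.57, 2.57, 3.14, 3.14, 3.14, 3.14, 3.14].

## Interface

Orientations are given as a unit quaternion [x, y, z, w].
In Python, from bench import manip, effector, viewer gives the robot as it stands. Calls block until the motion is done:
- manip.move_pose(position, orientation): joint-space move of the TCP to a pose.
- manip.servo_line(position, ori=None, vel=0.15): straight line of the TCP; ori=None keeps the orientation; vel is the mean speed in m/s.
- manip.movej(angles): joint-space move.
- effector.open_jaws() and effector.close(f_grip=None): open the fingers fully, or close them until they stop; f_grip is the grip in N (None keeps the last).
- manip.sleep(seconds).
- manip.solve_ik(position, orientation): joint angles nearest the present ones, or None.
- viewer.get_image(name): name is "scene" or "top"; returns the picture (480x640x3 uint8, red, green, blue); there is no depth.
- viewer.get_calibration(name): a dict with "vfov" (degrees; the focal length in pixels is half the picture's height over the tangent of half this angle, whatever the lens; pixels are square), "cx", "cy" (the principal point, pixels), "dist_coeffs" ([k1, k2, p1, p2, k3] as OpenCV has them; the pictures are not rectified), "eye" and "attitude" of the camera in the world. Camera axes: x right, y down, z forward; pixel columns grow to the right and rows downward; lengths in m; the calibration is good to about 2 mm. A picture is of the moment at which its call begins. get_calibration takes no time and is no camera call.
A pose or a line that the arm cannot do raises manip.PlanningError and nothing moves.
- manip.hand_in(): hands the job in, once; it reports no verdict.
Readings, each from a call of its own:
- manip.current_clock(): time.
- manip.current_q(): joint angles.
- manip.current_joint_velocities(): joint speeds.
- manip.current_tau(): joint torques, N m.
- manip.current_tool_pos(): TCP position.
- manip.current_tcp_rot(): TCP orientation.
- manip.current_force(): force on the tool from outside, world axes, zero at the start.
- manip.current_wrist_torque(): the same for the moment, N m.
- manip.current_finger_gap(): finger opening in m.
Only numpy, scipy, OpenCV 4.12 (cv2) and the standard library are available. Lean on these libraries where they do the work, as an engineer would, in place of code of your own. Each camera call takes 0.05 s, during which the arm holds its last target.

## Working session

There is one attempt and no reset: what is moved stays moved. The work goes in short steps, each a Python script; the robot and the scene stay as the last script left them, time stands still between calls to the robot, and variables do not carry over. Pictures are saved under pics/ and viewed, and the job is handed in when it is done.

```bash
ls; mkdir -p pics; python3 - <<'E'
from bench import manip, effector, viewer
import cv2
for n in ("scene","top"):
    im=viewer.get_image(n); cv2.imwrite(f"pics/{n}0.png",im[:,:,::-1]); print(n,viewer.get_calibration(n))
print(manip.current_clock(),manip.current_tool_pos(),manip.current_tcp_rot(),manip.current_finger_gap())
E
```

```text
pics
scene {'vfov': 55.595885201435, 'cx': 322.24050530702385, 'cy': 242.26764904016244, 'dist_coeffs': array([-0.0893849,  0.       ,  0.       ,  0.       ,  0.       ]), 'eye': array([ 1.04758022, -0.16735676,  0.52573521]), 'attitude': array([ 0.75173601,  0.48445313, -0.24352455, -0.37535842])}
top {'vfov': 47.79582866259875, 'cx': 313.24027282576606, 'cy': 242.99308730012626, 'dist_coeffs': array([-0.090586,  0.      ,  0.      ,  0.      ,  0.      ]), 'eye': array([0.46686412, 0.03263943, 0.7661589 ]), 'attitude': array([-0.69428811,  0.71534509, -0.04301118,  0.06629835])}
0.1 [ 0.25807297 -0.59588988  0.22579027] [ 8.35918063e-01 -5.48853551e-01 -7.24547804e-04 -4.96908097e-04] 0.09178553521620313
```

View pics/scene0.png

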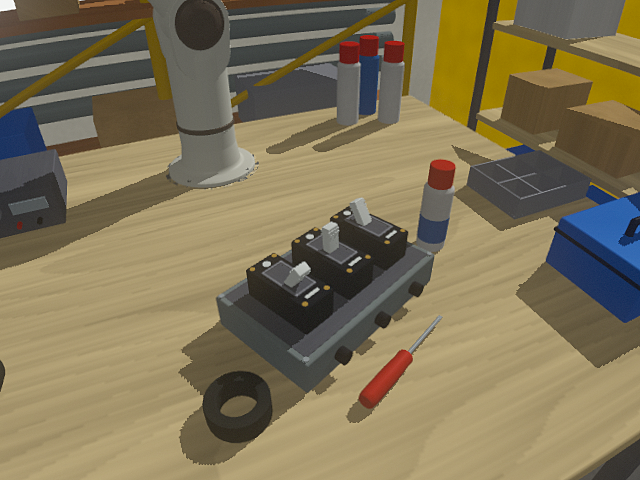

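View pics/top0.png

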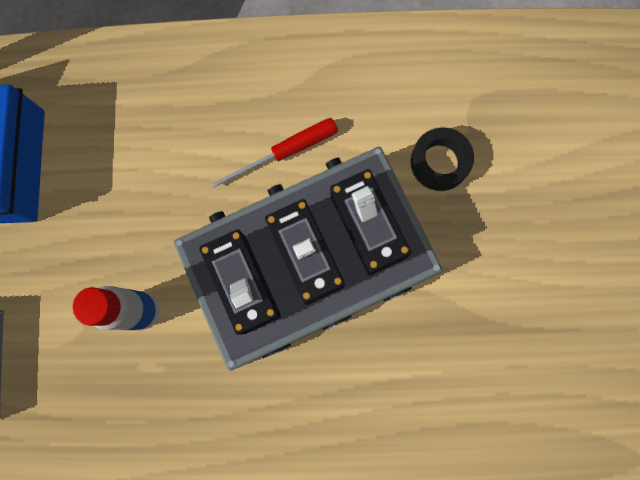

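The top view shows three breakers. The tripped one is in the middle, with its lever near (304,248), its bar at (289,217) and its dot at (320,283). The left one, lever at (240,293) beside its dot, is off. The right one, lever at (365,203) beside its bar, is on. Next I'll measure the dots and bars in both views.

```bash
cat > h.py <<'E'
import numpy as np, cv2
from scipy.spatial.transform import Rotation as R
from bench import manip, effector, viewer
def ray(name,uv):
    c=viewer.get_calibration(name); f=240/np.tan(np.radians(c['vfov'])/2)
    K=np.array([[f,0,c['cx']],[0,f,c['cy']],[0,0,1]])
    p=cv2.undistortPoints(np.array([[uv]],float),K,c['dist_coeffs'])[0,0]
    d=R.from_quat(c['attitude']).apply([p[0],p[1],1.]); return c['eye'],d/np.linalg.norm(d)
def plane(name,uv,z):
    e,d=ray(name,uv); return e+d*(z-e[2])/d[2]
def tri(uvt,uvs):
    a,d=ray('top',uvt); b,g=ray('scene',uvs)
    A=np.stack([d,-g],1); s=np.linalg.lstsq(A,b-a,rcond=None)[0]
    p,q=a+d*s[0],b+g*s[1]; return (p+q)/2,np.linalg.norm(p-q)
def blobs(name,im,roi,thr=170):
    x0,y0,x1,y1=roi; hsv=cv2.cvtColor(im,cv2.COLOR_RGB2HSV)
    m=((hsv[...,2]>thr)&(hsv[...,1]<50)).astype(np.uint8)
    k=np.zeros_like(m);k[y0:y1,x0:x1]=m[y0:y1,x0:x1]
    n,l,st,c=cv2.connectedComponentsWithStats(k)
    return [(tuple(c[i].round(1)),int(st[i,4]),tuple(int(v) for v in st[i,:4])) for i in range(1,n) if st[i,4]>=12]
E
python3 - <<'E'
from h import *
t=cv2.imread('pics/top0.png')[:,:,::-1].copy(); s=cv2.imread('pics/scene0.png')[:,:,::-1].copy()
for b in blobs('top',t,(190,160,420,350)): print(b, plane('top',b[0],.11).round(4))
print()
for b in blobs('scene',s,(230,190,420,330)): print(b, plane('scene',b[0],.11).round(4))
cv2.imwrite('pics/z1.png',cv2.resize(s[190:330,230:430,::-1],None,fx=4,fy=4,interpolation=cv2.INTER_CUBIC)[:600])
E
```

```text
((np.float64(354.3), np.float64(186.5)), 67, (346, 182, 18, 10)) [ 6.391e-01 -2.000e-04  1.100e-01]
((np.float64(360.8), np.float64(198.6)), 257, (352, 187, 21, 35)) [ 0.6234 -0.0076  0.11  ]
((np.float64(288.4), np.float64(216.8)), 72, (280, 212, 18, 11)) [0.6034 0.0828 0.11  ]
((np.float64(302.8), np.float64(248.2)), 233, (293, 239, 22, 20)) [0.5635 0.0659 0.11  ]
((np.float64(222.4), np.float64(247.3)), 70, (214, 242, 18, 11)) [0.5679 0.1653 0.11  ]
((np.float64(386.1), np.float64(251.4)), 69, (382, 247, 10, 10)) [ 0.5563 -0.0357  0.11  ]
((np.float64(319.1), np.float64(282.8)), 71, (315, 278, 9, 10)) [0.5205 0.0471 0.11  ]
((np.float64(239.8), np.float64(297.1)), 271, (231, 287, 20, 21)) [0.5059 0.1441 0.11  ]
((np.float64(251.9), np.float64(314.0)), 70, (247, 310, 10, 9)) [0.4851 0.1295 0.11  ]

((np.float64(357.0), np.float64(199.6)), 28, (351, 197, 13, 7)) [0.4537 0.1665 0.11  ]
((np.float64(346.7), np.float64(212.7)), 19, (344, 211, 7, 4)) [0.4835 0.1314 0.11  ]
((np.float64(329.6), np.float64(225.5)), 64, (323, 222, 14, 8)) [0.5056 0.0895 0.11  ]
((np.float64(390.8), np.float64(233.8)), 26, (386, 231, 10, 7)) [0.5659 0.167  0.11  ]
((np.float64(309.4), np.float64(236.3)), 23, (306, 235, 8, 4)) [0.5192 0.0486 0.11  ]
((np.float64(354.5), np.float64(260.9)), 33, (349, 257, 12, 9)) [0.6018 0.0842 0.11  ]
((np.float64(266.2), np.float64(263.8)), 32, (263, 262, 8, 5)) [ 0.5551 -0.0341  0.11  ]
((np.float64(301.6), np.float64(268.1)), 118, (293, 262, 17, 13)) [0.585  0.0086 0.11  ]
((np.float64(311.8), np.float64(292.6)), 40, (306, 288, 13, 10)) [0.6374 0.0018 0.11  ]
```

View pics/z1.png

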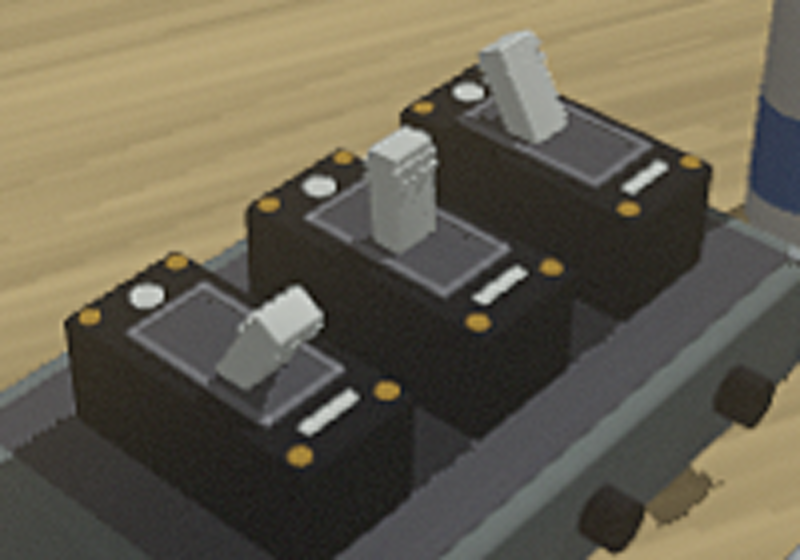

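Both views agree to about 2 mm on the plane z = 0.11. The pitch comes out at 90 mm and the yaw at about 23.4°. I'll push with shut fingers, jaw axis along the breaker's y, watching the force.

```bash
cat >> h.py <<'E'
dot=np.array([.5198,.0478]); bar=np.array([.6026,.0835])
C=(dot+bar)/2; X=np.array([.165,.0713]); X/=np.linalg.norm(X)
def P(x,z,y=0): return [*(C+x*X+y*np.array([-X[1],X[0]])),z]
def ori(k=0):
    a=np.arctan2(X[1],X[0])+np.pi/2+k*np.pi
    return (R.from_euler('z',a)*R.from_euler('x',np.pi)).as_quat()
def bf():
    f=np.array(manip.current_force()); return np.array([f[:2]@X, f[2]])
def push(x0,x1,z,sgn,lim,past):
    x=x0
    while (x1-x)*sgn>0:
        x+=sgn*.002; manip.servo_line(P(x,z),vel=.06)
        f=bf(); p=np.array(manip.current_tool_pos()); px=(p[:2]-C)@X
        print(round(x,4),round(px,4),f.round(1),round(p[2],4))
        if abs(f[0])>lim and (x-past)*sgn>=0: print('stop'); break
        if abs(f[0])>60: print('ABORT'); break
E
python3 - <<'E'
from h import *
print(C,np.degrees(np.arctan2(X[1],X[0])))
effector.close(f_grip=20)
best=min(((np.abs(q-np.array(manip.current_q())).max(),k) for k in(0,1) if (q:=manip.solve_ik(P(.034,.25),ori(k))) is not None))
print(best); k=best[1]; open('k','w').write(str(k))
manip.move_pose(P(.034,.25),ori(k))
manip.servo_line(P(.034,.17),vel=.15)
im=viewer.get_image('scene'); cv2.imwrite('pics/a1.png',im[150:350,200:460,::-1])
print(manip.current_clock(),manip.current_tool_pos(),bf())
E
```

```text
[0.5612  0.06565] 23.370196908247493
(np.float64(1.369183317864393), 0)
4.9417 [0.59301431 0.07961757 0.17111074] [0.73996075 0.2917813 ]
```

View pics/a1.png

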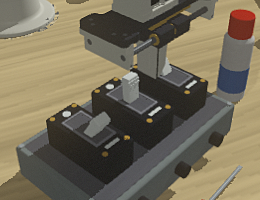

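```bash
python3 - <<'E'
from h import *
im=cv2.imread('pics/a1.png')
cv2.imwrite('pics/a1z.png',cv2.resize(im[0:150,60:260],None,fx=4,fy=4,interpolation=cv2.INTER_CUBIC))
c=viewer.get_calibration('scene'); f=240/np.tan(np.radians(c['vfov'])/2)
r=R.from_quat(c['attitude']).inv()
t=manip.current_tool_pos()
print(cv2.projectPoints(np.array([t]),r.as_rotvec(),-r.apply(c['eye']),np.array([[f,0,c['cx']],[0,f,c['cy']],[0,0,1]]),c['dist_coeffs'])[0], manip.current_finger_gap(), R.from_quat(manip.current_tcp_rot()).as_matrix().round(3))
E
```

```text
[[[350.33717724 223.61945535]]] 0.00018781710973356594 [[-0.397  0.918  0.001]
 [ 0.918  0.397  0.001]
 [ 0.     0.002 -1.   ]]
```

View pics/a1z.png

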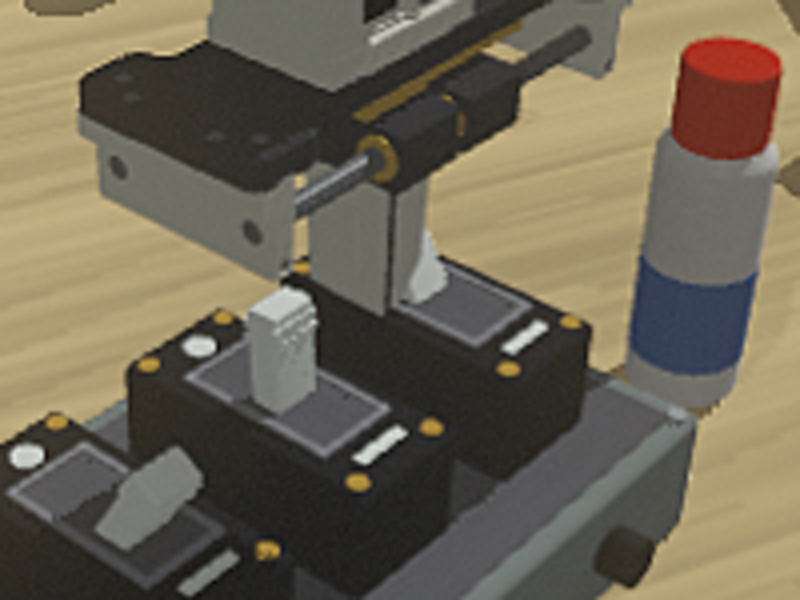

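The shut fingertips appear at about (360,294) in the zoom, where the projection of the TCP puts them, above the +x side of the upright lever. Now I'll go down and push to off.

```bash
python3 - <<'E'
from h import *
manip.servo_line(P(.034,.124),vel=.1); print(bf())
push(.034,-.008,.124,-1,22,.006)
print(manip.current_clock())
im=viewer.get_image('scene'); cv2.imwrite('pics/b1.png',cv2.resize(im[170:320,240:440,::-1],None,fx=4,fy=4))
E
```

```text
[1.59731513 0.65765602]
0.032 0.0322 [-1.2  0.5] 0.1245
0.03 0.0299 [ 0.4 -0.3] 0.1242
0.028 0.0279 [ 1.2 -0.9] 0.124
0.026 0.0259 [0.5 0.2] 0.124
0.024 0.0239 [-0.4  0.3] 0.124
0.022 0.0219 [0.4 0. ] 0.124
0.02 0.0199 [-0.7  0.8] 0.124
0.018 0.0179 [-0.5 -0.9] 0.124
0.016 0.0159 [-0.9 -0.3] 0.124
0.014 0.0145 [2.4 0.1] 0.1242
0.012 0.0127 [2.9 0. ] 0.1244
0.01 0.0104 [3.4 1.2] 0.1243
0.008 0.0081 [3.6 2.3] 0.1242
0.006 0.0059 [3.5 2.7] 0.124
0.004 0.0038 [4.3 0.4] 0.1238
0.002 0.0017 [ 3.7 -0.4] 0.1238
-0.0 0.0004 [ 5.1 -0.4] 0.1241
-0.002 -0.0002 [ 8.7 -0.8] 0.1246
-0.004 -0.0007 [10.8  0.2] 0.1252
-0.006 -0.0013 [14.2 -1.7] 0.1257
-0.008 -0.0018 [17.9 -1.6] 0.1263
10.8
```

View pics/b1.png

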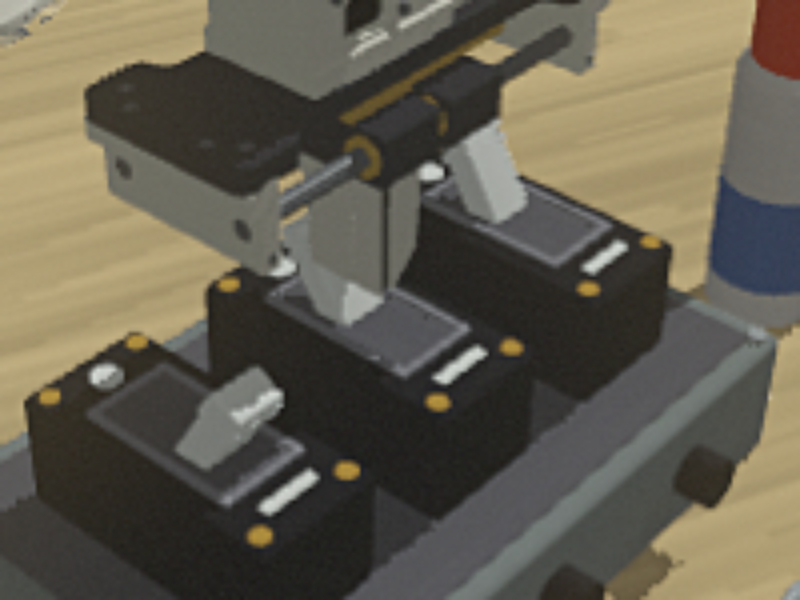

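The lever met a hard stop at finger x ≈ 0, as the geometry predicts for the off stop, and the force climbed from 4 to 18 N. Next I back off, lift, cross over, and check with a picture.

```bash
python3 - <<'E'
from h import *
manip.servo_line(P(.02,.126),vel=.12)
manip.servo_line(P(.02,.185),vel=.15)
manip.servo_line(P(-.062,.185),vel=.15)
im=viewer.get_image('scene'); im2=viewer.get_image('top')
print(manip.current_clock(),bf())
cv2.imwrite('pics/c1.png',np.hstack([cv2.resize(i[:,:,::-1],(400,400)) for i in (im[170:320,250:400],im2[150:350,190:390])]))
E
```

```text
12.575 [ 0.35696054 -0.36036377]
```

View pics/c1.png

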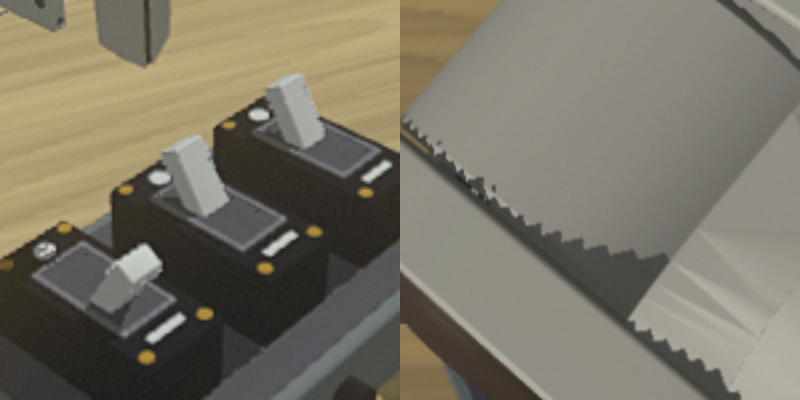

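In the scene view (left half) the middle lever, about (195,175), now leans parallel to the idle one at (295,110), so it's fully off. The arm blocks the top view. Now I'll throw it on.

```bash
python3 - <<'E'
from h import *
manip.servo_line(P(-.062,.124),vel=.15); print(bf())
manip.servo_line(P(-.046,.124),vel=.08); print(bf())
push(-.042,.010,.124,1,22,-.006)
print(manip.current_clock())
manip.servo_line(P(-.02,.126),vel=.12)
manip.servo_line(P(-.02,.185),vel=.15)
manip.servo_line(P(-.062,.2),vel=.15)
im=viewer.get_image('scene')
print(manip.current_clock(),bf())
cv2.imwrite('pics/d1.png',cv2.resize(im[170:320,240:440,::-1],None,fx=4,fy=4))
E
```

```text
[0.22531626 0.2281407 ]
[-0.27882514 -0.72958082]
-0.04 -0.0402 [-3.4  1.5] 0.1241
-0.038 -0.0384 [-3.6  3.2] 0.124
-0.036 -0.036 [-3.4  3.1] 0.124
-0.034 -0.0338 [-3.3  2.6] 0.124
-0.032 -0.0316 [-2.2  1.7] 0.124
-0.03 -0.0296 [-2.  3.] 0.1241
-0.028 -0.0277 [-1.4  1. ] 0.124
-0.026 -0.0257 [-1.9  1.5] 0.124
-0.024 -0.0237 [-1.9  1.4] 0.124
-0.022 -0.0217 [-2.   1.6] 0.124
-0.02 -0.0197 [-1.2  0.8] 0.124
-0.018 -0.018 [-2.8  2.1] 0.124
-0.016 -0.0163 [-3.7  3.4] 0.124
-0.014 -0.014 [-3.9  3.4] 0.124
-0.012 -0.0118 [-3.9  2.9] 0.1241
-0.01 -0.0098 [-3.3  2.3] 0.124
-0.008 -0.0078 [-3.5  2.2] 0.1239
-0.006 -0.006 [-3.1  1.1] 0.1238
-0.004 -0.0041 [-3.  -0.2] 0.1237
-0.002 -0.0022 [-4.1 -0.6] 0.1238
0.0 -0.0016 [-8.1  1.3] 0.1235
0.002 -0.0013 [-14.3   4.3] 0.1233
0.004 -0.0011 [-18.   8.] 0.1231
0.006 -0.0009 [-23.1  11.9] 0.123
stop
19.4833
20.8917 [ 0.86856223 -0.23198756]
```

View pics/d1.png

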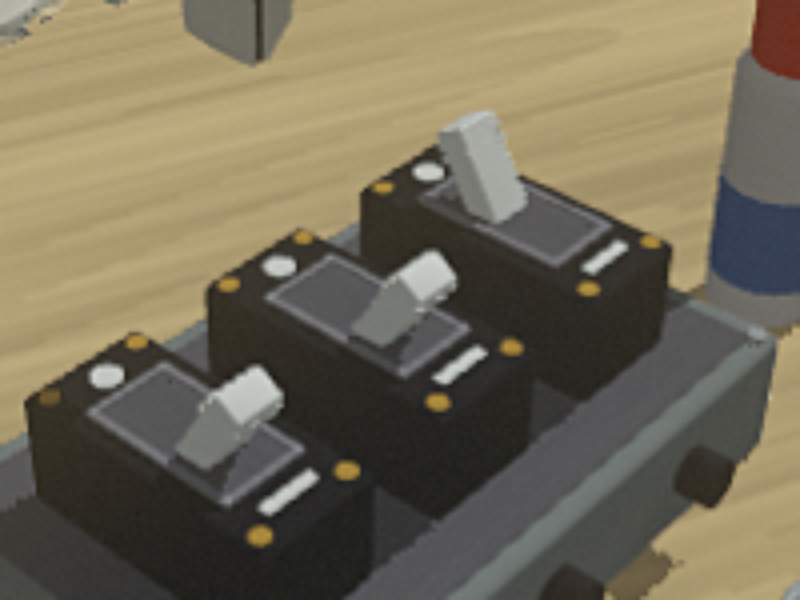

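The middle lever, about (405,300), now leans parallel to the lit one at (235,415). The idle one at (485,165) hasn't moved, and the fingers are clear. I'm handing in.

```bash
python3 -c "
from bench import manip
manip.hand_in(); print(manip.current_clock())"
```

```text
the job is handed in; nothing more can be done
the job is handed in; nothing more can be done
```

The tripped breaker was the middle one. I pushed its lever to the off stop and then threw it to the on stop, using the shut fingers, and handed the job in at about 21 s of the 38 s allowed.

- **Off stop:** the push force rose to about 18 N at the position predicted for the off stop. A picture showed the lever parallel to the idle one.
- **On stop:** the push force rose to about 23 N at the position predicted for the on stop. A picture showed the lever parallel to the lit one.
- **Neighbours and clearance:** the last scene picture shows the other two levers as they were and the gripper clear, with the wrist force back near zero.
- **Not checked:** the arm blocked the top view after the off push and I took no top view after the on throw, so the lever checks rest on the scene camera and the push forces. No other checks failed or disagreed.

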